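# Hang the mason's template on its sprung screw

### The arm

A 6-joint arm with a two-finger parallel gripper is mounted at the origin on the work surface. World frame = base frame: x ahead of the robot, y to its left, z up, the work surface at z = 0. Lengths are in m, angles in degrees, forces in N, time in s.
With the tool pointing down it reaches from about 0.375 to 0.9 m from the base axis. Payload 3.1 kg.
Tool frame: the origin (TCP) lies at the very end of the fingers, on their centre line; the grasp point (between the pads) lies 19 mm behind it (bot.hold_point_z is the z of the grasp point in the tool frame, in m); z points along the fingers, y is the line along which they close (so a half turn about z gives the same grasp; the last joint's range is limited). The gripper opens to 87 mm and grips with 3 to 60 N. Pads are 19 mm wide; open, the fingers measure 117 mm over their backs; the gripper's body (75 mm by 190 mm) begins 51 mm behind the grasp point.
Start: joints at [-77.894, 30.224, 82.088, -0, 67.689, -10.227], TCP at [0.238, -0.578, 0.184] pointing down, gripper open.
Joint ranges: [-176.69, 176.69], [-43.24, 126.21], [12.49, 139.97], [-82, 262], [0, 151.66], [-163.58, 163.58]. Speed limits (degrees/s): [159.86, 159.86, 180, 180, 180, 180].

### API

Orientations are given as a 3x3 rotation matrix whose columns are the frame's x, y, z axes.
In Python, from rig import bot, capture, camera_model gives the robot as it stands.
- The arm moves only by the tool apply_moves, never from a script. Its argument "plan" is text: rows parted by semicolons, each of 6 numbers parted by spaces: the shift along the tool's x, y, z in units of 0.05 m (1.0 is 0.05 m), then the turn, a rotation vector about the tool's x, y, z in units of 360 degrees (1.0 is 360 degrees). In form: dx dy dz ax ay az; .... A call has 1 to 10 rows; each row shifts and turns the commanded pose from where the row before left it, along the tool's axes as they then stand; what a row does not reach is not made up. A row lasts 1/12 s, in which the tool goes at most 41.7 mm and 7.16 degrees, less where a joint would pass 70% of its speed; a pose out of reach is approached as far as the arm can. A call with a number of a shift or a turn outside -1 to 1 is refused whole. A call with a gripper value outside its range is refused whole. "gripper" is the gripper command: -1 is shut, 1 is fully open, values between are in proportion, set as the call begins (left out, the last holds). The fingers move at their own pace and stop on an object; the grip force is fixed at half the most. Time passes only in rows, so rows that do not move let the fingers close. It gives the time, the measured TCP pose, the force, the opening and the grip force at its end, in the units of the state.
- bot.read_state(): the state, without advancing time (a new reading comes with each control period).
- capture(name): name is "side" or "top"; returns the picture (384x512x3 uint8, red, green, blue); there is no depth.
- camera_model(name): a dict with "vertical_fov" (degrees; the focal length in pixels is half the picture's height over the tangent of half this angle, whatever the lens; pixels are square), "cx", "cy" (the principal point, pixels), "position" and "rotation" of the camera in the world. Camera axes: x right, y down, z forward; pixel columns grow to the right and rows downward; lengths in m; the calibration is good to about 2 mm. A picture is of the moment at which its call begins. camera_model takes no time and is no camera call.
- bot.hand_in(): hands the job in; it is judged then, once.
The state is a dict: "time_s": time; "joint_positions": joint angles; "qvel": joint speeds; "tau": joint torques, N m; "position": TCP position; "tcp_rot": TCP orientation; "force": force on the tool from outside, world axes, zero at the start; "moment": the same for the moment, N m; "opening": opening from 0.0 (shut) to 1.0 (fully open); "grasp_force": force on a finger pad.
Only numpy, scipy, OpenCV 4.12 (cv2) and the standard library are available. Lean on these libraries where they do the work, as an engineer would, in place of code of your own. Each camera call takes 0.05 s, during which the arm holds its last target. There are 200 camera calls.

### The job

Take the zinc template with the blue grip bar out of the wooden rack and hang it on the screw of the plywood board: bring the keyhole's wide opening over the screw head, then pull the template gently down until the screw is locked fully home at the top of the slot, and let go. Feel for the screw rather than forcing it, and leave the red-barred template, the rest of the bench and the tools where they are.

Things in the scene. Friction and masses are not known exactly. Their poses are not given: they have to be found in the camera images.
- template: The template to hang: upright 6 mm zinc sheet, 110 wide, 144 high, 0.2 to 0.35 kg, blue grip bar on top. Origin: middle of the bottom edge, mid-thickness; z up, y along the width, x out of the front (side with two brass ramps), which starts facing roughly away from the robot. Sheet 70 wide for z = 0 to 26 mm, 110 wide for 26 to 95, 80 wide neck for 95 to 122.
- bar (a point): Centre of the template's blue grip bar, 132 mm above the template's origin, same axes. Bar 14 thick (x), 110 wide (y), 24 high. When the template hangs, the bar stays above the board's top, so fingers closing across the 14 mm have room.
- keyhole (a point): Centre of the keyhole's wide octagonal opening (18 mm across, right through the sheet), 48 mm above the template's origin, same axes. Above it runs a slot 8.5 mm wide with a closed top; with the screw home the screw's axis lies 22 mm above this point. Brass ramps on the front beside the slot rise upwards (1 in 3) and draw the screw head out as the template comes down.
- other: A second template like the first but with a red grip bar; leave it alone. Origin and axes as for the blue one.
- rack: Fixed wooden rack, 200 x 150, rib tops 38 mm above the table. Two grooves along its y at x = +50 and -50 mm, 8 mm wide, 26 deep, floors 12 mm above the table; each holds one template loosely (it may lean a little). Origin: centre of its underside.
- board: Fixed upright plywood board, 180 wide, 162 high, 18 thick. Origin: foot of its front face, mid-width; z up, y along its width, x out of the front face (face plane x = 0), which looks roughly away from the robot. A brass-headed screw sticks out at y = 0, clamped in an upright slot: its height is not measured, anywhere from 126 to 154 mm above the table (look or feel for it).
- stud (a joint): How far the brass screw head is drawn outwards (m): 0 at rest, spring 7 N preload + 1.5 N per mm. The template's ramps draw it out while the template is pulled down, to about 2.3 mm when fully home and flush. Against just holding the template, the pull rises to 8 to 14 N on the way (its weight alone does not lock it); then the slot's end meets the shank and the force rises steeply: 20 N is home.
- screw_zone (a point): Point on the board's face, 140 mm above the table, middle of the screw's possible heights (plus or minus 14 mm); axes as the board. Head 14 across, its back 8 and front 13.5 mm off the face: a template whose back meets the head stops with mid-plane 16.5 mm from the face; once through it comes flush, mid-plane 3 mm from the face. Shank 6 thick; it does not give sideways or inwards.
- mallet: Carver's square-headed wooden mallet lying on the bench, 75 x 130 x 100 head, handle 260 long. Leave it.
- chisel: Yellow-handled chisel lying on the bench, about 210 long, 28 thick. Leave it.
- whetstone: Reddish whetstone, 150 x 50 x 25. Leave it.
- dustcup: White ceramic cup, 80 across, 100 high. Leave it.

How it is judged (in metres and radians):
On the way, in this order (a step that is already met when the one before it is completed fails the run):
1. the blue template is lifted clear of the rack (height (world z) of template above 0.05 m), for 0.1 s.
2. the screw head is through the keyhole: the template stands close to the board's face over the screw (x of keyhole in the frame of board between 0.001 and 0.0065 m and y of template in the frame of board between -0.006 and 0.006 m and height (world z) of template above 0.055 m and value of joint stud below 0.0015 m), for 0.05 s.
At the end, for the whole second after the job is handed in: The blue template hangs released and at rest on the screw, upright within 0.08 rad, flush (mid-plane at the keyhole within 5 mm of the board's face), within 6 mm of the screw's line, its ramps holding the screw head out by over 1.8 mm, as only happens within about 1.5 mm of fully home (value of joint stud above 0.0018 m and x of keyhole in the frame of board between 0.001 and 0.005 m and y of template in the frame of board between -0.006 and 0.006 m and height (world z) of template above 0.05 m and angle between template's own z axis and vertical below 0.08 rad and linear speed of template below 0.02 m/s); the robot touches nothing.
It fails at once if the template is forced: more than 50 N of contact in all between it and the board with its screw (the spring's clamping alone makes up to 30 N of this) (contact force between template and board above 50 N).
It fails at once if the red-barred template is disturbed (moved more than 20 mm) (distance of other from where it was at the start of the episode above 0.02 m).
It fails at once if a tool or cup on the bench is disturbed (moved more than 20 mm) (distance of any of mallet, chisel, whetstone, dustcup from where it was at the start of the episode above 0.02 m).
It also fails if it takes over 72 s, if anything falls off the work surface, if the arm or the gripper's body presses on something with over 40 N, if the wrist force passes 120 N, or if a joint passes its speed limit or range.

## Working session

There is one attempt and no reset: what is moved stays moved. The work goes in short steps, Python scripts to look and compute and a tool call to move; the robot and the scene stay as the last step left them, time stands still between calls to the robot, and variables do not carry over. Pictures are saved under pics/ and viewed, at most 12 in all, crops included, and the job is handed in when it is done.

Besides the shell and the picture viewer there is one more tool, called after "Request:" as name(argument=value, ...) on one line, values as JSON. apply_moves: Moves the arm, as the interface text tells. Its arguments: {"type":"object","properties":{"plan":{"type":"string"},"gripper":{"type":"number"}},"required":["plan"]}

```bash
ls; mkdir -p pics; python3 - <<'E'
from rig import bot,capture,camera_model
import cv2,numpy as np
for n in("side","top"):
    cv2.imwrite(f"pics/{n}0.png",capture(n)[:,:,::-1]); m=camera_model(n); print({k:np.round(v,4).tolist() for k,v in m.items() if not isinstance(v,str)},[v for v in m.values() if isinstance(v,str)])
s=bot.read_state();print({k:np.round(v,3).tolist() for k,v in s.items()}); print(bot.hold_point_z)
E
```

```text
pics
{'vertical_fov': 45.6685, 'cx': 256.5251, 'cy': 194.0246, 'position': [0.0108, 0.89, 0.779], 'rotation': [[-0.8593, -0.2908, 0.4207], [-0.5109, 0.4495, -0.7328], [0.024, -0.8446, -0.5348]]} []
{'vertical_fov': 47.6055, 'cx': 255.4687, 'cy': 192.6549, 'position': [0.2094, -0.0023, 1.5227], 'rotation': [[-0.033, -0.9784, 0.2043], [-0.9994, 0.0316, -0.01], [0.0034, -0.2045, -0.9789]]} []
{'time_s': 0.1, 'joint_positions': [-77.895, 30.272, 82.146, -0.002, 67.69, -10.227], 'qvel': [0.031, -0.125, -0.159, 0.053, 0.063, 0.135], 'tau': [-0.001, -44.099, -17.715, 0.064, 0.053, -0.0], 'position': [0.237, -0.577, 0.183], 'tcp_rot': [[0.925, 0.38, -0.0], [0.38, -0.925, 0.002], [0.0, -0.002, -1.0]], 'force': [0.316, -0.686, -1.068], 'moment': [-0.024, 0.036, 0.025], 'grasp_force': 0.0, 'opening': 1.001}
-0.0187
```

View pics/side0.png

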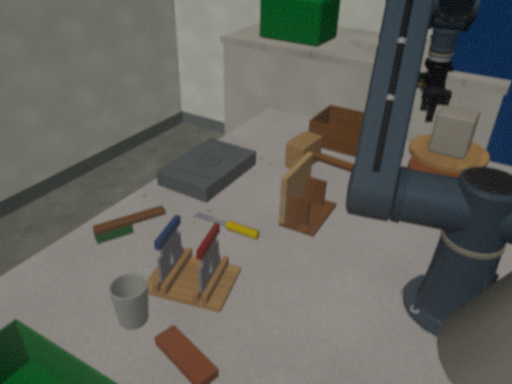

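View pics/top0.png

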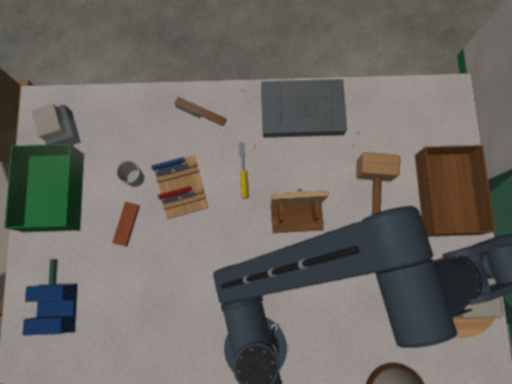

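The side view shows the rack at about (200,275), the blue bar at (168,232), the red bar at (208,240) and the board at (297,188) with its front facing left, so the screw is hidden. In the top view the blue bar is at (169,163), the red bar at (175,194), and the board's top edge is at (300,195) with the screw near (300,190).

```bash
cat > h.py <<'E'
from rig import bot,capture,camera_model
import cv2,numpy as np
def ray(n,uv):
    m=camera_model(n); f=192/np.tan(np.radians(m["vertical_fov"]/2))
    d=np.array([(uv[0]-m["cx"])/f,(uv[1]-m["cy"])/f,1.]); return np.array(m["position"]),np.array(m["rotation"])@d
def onz(n,uv,z):
    p,d=ray(n,uv); return p+d*(z-p[2])/d[2]
def proj(n,P):
    m=camera_model(n); f=192/np.tan(np.radians(m["vertical_fov"]/2))
    c=np.array(m["rotation"]).T@(np.array(P)-np.array(m["position"])); return np.array([m["cx"],m["cy"]])+f*c[:2]/c[2]
def mean_img(n,k=4): return np.mean([capture(n).astype(float) for _ in range(k)],0).astype(np.uint8)
def blobs(img,mask,amin=15):
    k,l,st,c=cv2.connectedComponentsWithStats(mask.astype(np.uint8))
    return [(st[i],c[i],cv2.minAreaRect(np.argwhere(l==i)[:,::-1].astype(np.float32))) for i in range(1,k) if st[i][4]>=amin]
E
python3 - <<'E'
from h import *
T=mean_img("top");S=mean_img("side")
for n,I in(("top",T),("side",S)):
    h=cv2.cvtColor(I,cv2.COLOR_RGB2HSV); H,s,v=[h[...,i].astype(int) for i in range(3)]
    for nm,mk in(("blue",(H>105)&(H<125)&(s>140)&(v>40)),("red",((H<6)|(H>174))&(s>150)),):
        for st,c,r in blobs(I,mk,30):
            if 140<c[0]<240 and 120<c[1]<270: 
                print(n,nm,st,c.round(2),np.round(r[0],1),np.round(r[1],1),r[2], onz(n,c,.15).round(4))
a=cv2.resize(T[145:245,140:225],None,fx=4.5,fy=4.5,interpolation=cv2.INTER_CUBIC)
b=cv2.resize(T[180:240,262:340],None,fx=4.5,fy=4.5,interpolation=cv2.INTER_CUBIC)
w=np.zeros((450,383+351,3),np.uint8); w[:450,:a.shape[1]]=a[:450]; w[:b.shape[0],383:383+b.shape[1]]=b
cv2.imwrite("pics/c1.png",w[:,:,::-1])
c=cv2.resize(S[140:310,140:345],None,fx=3.5,fy=3.5,interpolation=cv2.INTER_CUBIC);cv2.imwrite("pics/c2.png",c[:,:,::-1])
E
```

```text
top blue [153 159  30  10  89] [167.98 163.54] [167.7 163.7] [ 3.  30.1] 75.0685806274414 [0.6022 0.2659 0.15  ]
top red [159 187  32  11 126] [174.8  192.17] [174.6 192.3] [ 4.  32.5] 74.47589111328125 [0.5059 0.2432 0.15  ]
side red [198 225  20  34 135] [205.89 241.67] [206.1 240.7] [ 5.5 38.1] 28.178592681884766 [0.4991 0.2576 0.15  ]
```

View pics/c1.png

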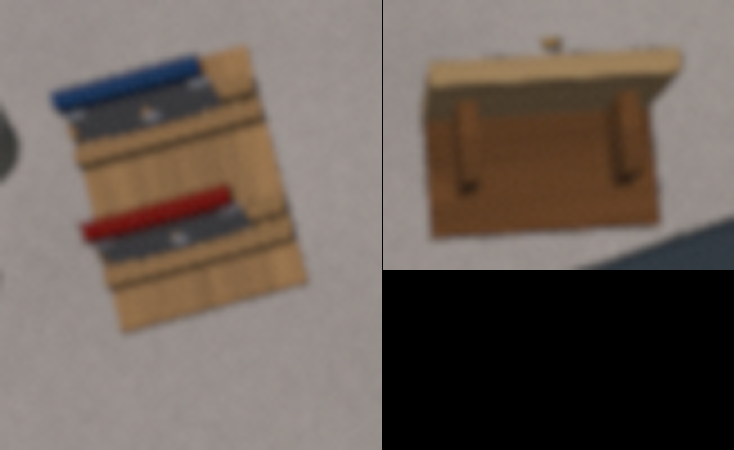

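View pics/c2.png

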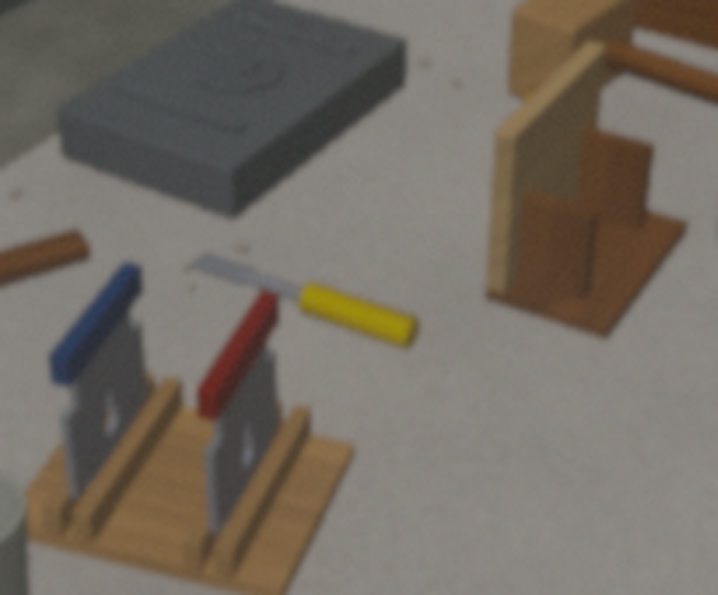

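The crops show the blue bar in the top view running from about (152,165) to (185,194-row scale 159), with the red bar parallel to it. The board's top edge runs about (272,193) to (328,191), and the brass head is just beyond it at about (299,189.5). Both templates stand nearly upright. Next I'll get sub-pixel edges.

```bash
python3 - <<'E'
from h import *
T=mean_img("top",8).astype(float)
bl=T[...,2]-T[...,0]; wd=T[...,0]-T[...,2]
def cross(sig,lo=None,thr=.5,bg=None):
    pk=np.argmax(sig); b=np.median(sig[:max(2,pk-4)]) if bg is None else bg; t=b+(sig[pk]-b)*thr
    i=pk
    while i>0 and sig[i]>t: i-=1
    return i+(t-sig[i])/(sig[i+1]-sig[i])
def edge(sig,us,r0,r1,bg):
    v=np.array([r0+cross(sig[r0:r1,u],bg=bg) for u in us]); p=np.polyfit(us,v,1); r=v-np.polyval(p,us); g=abs(r)<.5
    p=np.polyfit(np.array(us)[g],v[g],1); print("res",np.std(r[g]).round(2),p); return p
def ends(sig,p,off,u0,u1,bg):
    us=np.arange(u0,u1,.25); vs=np.polyval(p,us)+off
    s=cv2.remap(sig.astype(np.float32),us.astype(np.float32)[None],vs.astype(np.float32)[None],1)[0]
    on=s>bg+(np.median(s[len(s)//3:2*len(s)//3])-bg)/2; i=np.where(on)[0]; return us[i[0]],us[i[-1]]
for nm,sig,us,rr,off,ur,z,w in(("blue",bl,range(156,182),(152,174),1.5,(145,195),.156,7),("red",wd+0,range(163,188),(180,203),1.5,(150,200),.156,7),("board",wd,[u for u in range(275,326) if not 294<u<304],(185,198),2,(263,337),.162,0)):
    bg=np.median(sig[100:110,200:300]) if nm!="red" else np.median(wd[175:180,165:180])
    p=edge(sig,us,*rr,bg); e=ends(sig,p,off,*ur,bg)
    A,B=[onz("top",(u,np.polyval(p,u)),z) for u in e]
    d=(A-B)/np.linalg.norm(A-B); n=np.array([d[1],-d[0],0]); print(nm,e,A.round(4),B.round(4),"len",np.linalg.norm(A-B).round(4),"yaw",np.degrees(np.arctan2(n[1],n[0])).round(2),"centre",((A+B)/2-w/1000*n).round(4))
np.set_printoptions(linewidth=200)
print(wd[184:197,293:306].round(0).astype(int))
E
```

```text
res 0.06 [ -0.2678962  205.92147582]
blue (np.float64(151.25), np.float64(183.0)) [0.5959 0.3189 0.156 ] [0.6214 0.216  0.156 ] len 0.1061 yaw 13.87 centre [0.6019 0.2658 0.156 ]
res 0.16 [ -0.26900244 236.55190264]
red (np.float64(159.25), np.float64(199.75)) [0.5011 0.2918 0.156 ] [0.5328 0.162  0.156 ] len 0.1337 yaw 13.7 centre [0.5102 0.2252 0.156 ]
res 0.06 [-5.84211037e-02  2.09269597e+02]
board (np.float64(271.75), np.float64(327.5)) [ 0.4893 -0.0682  0.162 ] [ 0.4942 -0.2469  0.162 ] len 0.1788 yaw 1.56 centre [ 0.4917 -0.1576  0.162 ]
[[13 13 11 12 12 12 12 13 13 12 12 11 12]
 [12 12 12 12 12 11 12 12 11 12 11 12 12]
 [12 12 12 12 11 12 13 12 12 12 12 12 12]
 [12 13 12 13 17 18 19 17 14 12 13 12 12]
 [12 11 13 17 28 37 39 31 21 13 11 12 13]
 [12 12 13 18 35 52 53 42 23 15 12 13 12]
 [13 12 12 16 27 34 32 28 20 14 13 12 13]
 [19 19 18 21 25 25 23 26 27 25 25 25 25]
 [36 36 36 37 39 43 44 47 48 46 46 48 49]
 [55 55 56 55 58 60 61 61 62 61 61 62 61]
 [64 62 64 63 64 65 65 64 64 65 64 64 65]
 [65 65 65 65 64 64 64 65 64 65 64 65 63]
 [63 62 61 61 60 60 60 60 60 59 58 59 58]]
```

Request:
apply_moves(plan="0 0 -0.2 0 0 -0.019;0 0 -0.2 0 0 -0.019;0 0 -0.2 0 0 -0.019;0 0 -0.2 0 0 -0.019;0 0 -0.2 0 0 -0.019;0 0 -0.2 0 0 -0.019;0 0 -0.2 0 0 -0.019;0 0 -0.2 0 0 -0.019;0 0 -0.2 0 0 -0.019;0 0 -0.2 0 0 -0.019")

```text
time_s: 1.73
position: [0.2375, -0.5779, 0.2843]
tcp_rot: [[-0.019, 1.0, -0.0], [1.0, 0.019, 0.0], [0.0, 0.0, -1.0]]
force: [-0.3, 0.0, -0.1]
opening: 0.998
grasp_force: 0.0
```

Request:
apply_moves(plan="0 0 0 0 0 -0.018;0 0 0 0 0 -0.0187;0.6 0.46 0 0 0 0;0.6 0.46 0 0 0 0;0.6 0.46 0 0 0 0;0.6 0.46 0 0 0 0;0.6 0.46 0 0 0 0;0.6 0.46 0 0 0 0;0.6 0.46 0 0 0 0;0.6 0.46 0 0 0 0")

```text
time_s: 2.57
position: [0.3586, -0.2991, 0.284]
tcp_rot: [[-0.24, 0.971, 0.0], [0.971, 0.24, -0.0], [-0.0, 0.0, -1.0]]
force: [0.5, 0.5, -0.1]
opening: 1.001
grasp_force: 0.0
```

Request:
apply_moves(plan="0.6 0.46 0 0 0 0;0.6 0.46 0 0 0 0;0.6 0.46 0 0 0 0;0.6 0.46 0 0 0 0;0.6 0.46 0 0 0 0;0.6 0.46 0 0 0 0;0.6 0.46 0 0 0 0;0.6 0.46 0 0 0 0;0.6 0.46 0 0 0 0;0.6 0.46 0 0 0 0")

```text
time_s: 3.4
position: [0.5096, 0.0477, 0.2841]
tcp_rot: [[-0.241, 0.97, 0.001], [0.97, 0.241, -0.0], [-0.0, 0.001, -1.0]]
force: [0.4, -0.5, 0.1]
opening: 1.001
grasp_force: 0.0
```

```bash
cat >> h.py <<'E'
def st():
    s=bot.read_state(); R=np.array(s["tcp_rot"]); p=np.array(s["position"])
    print("t",round(s["time_s"],2),"p",p.round(4),"yaw",np.degrees(np.arctan2(R[1,0],R[0,0])).round(2),"z",R[:,2].round(4),"F",np.round(s["force"],1),"M",np.round(s["moment"],2),"op",round(s["opening"],3),"g",round(s["grasp_force"],1)); return p,R
def go(target,yaw=None):
    p,R=st(); print("units tool xyz:",(R.T@(np.array(target)-p)/.05).round(3), "" if yaw is None else ("az",round(-((yaw-np.degrees(np.arctan2(R[1,0],R[0,0])))/360),4)))
E
python3 - <<'E'
from h import *
go([.602,.2657,.2],103.87)
F=np.array([.4917,-.1576,0]);n=np.array([np.cos(np.radians(1.56)),np.sin(np.radians(1.56)),0])
print(proj("top",F+[0,0,.162]))
for z in(.126,.133,.14,.147,.154): print(z,proj("top",F+n*.0135+[0,0,z+.007]),proj("top",F+n*.0108+[0,0,z+.005]))
E
```

```text
t 3.4 p [0.5096 0.0477 0.2841] yaw 103.96 z [ 7.e-04 -2.e-04 -1.e+00] F [ 0.4 -0.5  0.1] M [-0.01 -0.15  0.02] op 1.001 g 0.0
units tool xyz: [3.785 2.844 1.683] ('az', np.float64(0.0003))
[299.6662638 191.770658 ]
0.126 [298.41994892 189.56811253] [298.42514969 190.5027752 ]
0.133 [298.63511347 189.11296369] [298.64012571 190.05259836]
0.14 [298.85237127 188.65338686] [298.85719107 189.59804628]
0.147 [299.07175304 188.18931711] [299.07637638 189.13905485]
0.154 [299.29329006 187.72068824] [299.29771284 188.67555874]
```

Request:
apply_moves(plan="0.63 0.474 0.2 0 0 0;0.63 0.474 0.2 0 0 0;0.63 0.474 0.2 0 0 0;0.63 0.474 0.2 0 0 0;0.63 0.474 0.2 0 0 0;0.63 0.474 0.2 0 0 0;0 0 0.2 0 0 0;0 0 0.2 0 0 0;0 0 0 0 0 0;0 0 0 0 0 0")

```text
time_s: 4.23
position: [0.6006, 0.2621, 0.2031]
tcp_rot: [[-0.24, 0.971, -0.002], [0.971, 0.24, -0.001], [-0.0, -0.003, -1.0]]
force: [-0.5, 0.1, 0.5]
opening: 1.0
grasp_force: 0.0
```

```bash
python3 - <<'E'
from h import *
go([.602,.2657,.128],103.87)
S=mean_img("side",2); cv2.imwrite("pics/c3.png",cv2.resize(S[170:310,110:260],None,fx=4,fy=4,interpolation=cv2.INTER_CUBIC)[:,:,::-1])
E
```

```text
t 4.23 p [0.6006 0.2621 0.2031] yaw 103.89 z [-0.0025 -0.0011 -1.    ] F [-0.5  0.1  0.5] M [ 0.01 -0.12 -0.02] op 1.0 g 0.0
units tool xyz: [0.064 0.048 1.502] ('az', np.float64(0.0001))
```

View pics/c3.png

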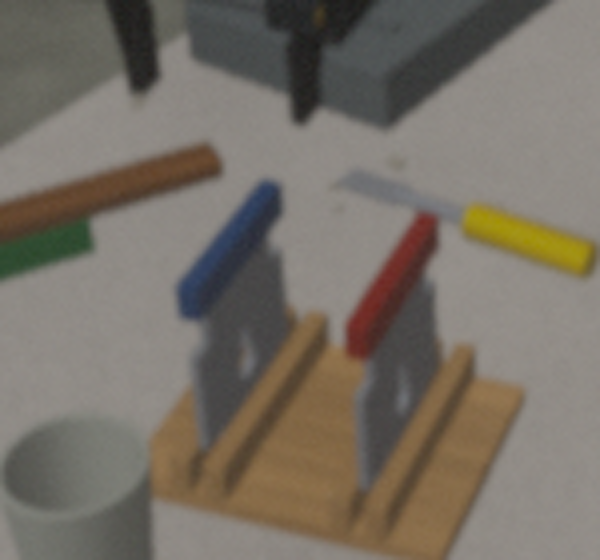

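The side crop shows the open fingertips at about (146,192) and (185,200) in full-picture pixels, straddling the blue bar, which is centred near (167,232). Nothing is in the way, so I'll descend and close.

Request:
apply_moves(plan="0.06 0.05 0.2 0 0 0;0 0 0.2 0 0 0;0 0 0.2 0 0 0;0 0 0.2 0 0 0;0 0 0.2 0 0 0;0 0 0.2 0 0 0;0 0 0.2 0 0 0;0 0 0.1 0 0 0;0 0 0 0 0 0;0 0 0 0 0 0")

```text
time_s: 5.17
position: [0.6033, 0.267, 0.1284]
tcp_rot: [[-0.241, 0.971, -0.001], [0.971, 0.241, -0.0], [-0.0, -0.001, -1.0]]
force: [0.8, -0.0, 0.1]
opening: 1.001
grasp_force: 0.0
```

Request:
apply_moves(plan="0 0 0 0 0 0;0 0 0 0 0 0;0 0 0 0 0 0;0 0 0 0 0 0;0 0 0 0 0 0;0 0 0 0 0 0;0 0 0 0 0 0;0 0 0 0 0 0;0 0 0 0 0 0;0 0 0 0 0 0", gripper=-1)

```text
time_s: 6.0
position: [0.6033, 0.267, 0.1288]
tcp_rot: [[-0.241, 0.971, -0.0], [0.971, 0.241, -0.0], [0.0, -0.0, -1.0]]
force: [0.1, -0.2, 0.6]
opening: 0.325
grasp_force: 0.0
```

```bash
python3 -c "
from h import *
st()"
```

```text
t 6.0 p [0.6033 0.267  0.1288] yaw 103.95 z [-1.e-04 -0.e+00 -1.e+00] F [ 0.1 -0.2  0.6] M [-0.01 -0.07 -0.06] op 0.325 g 0.0
```

Request:
apply_moves(plan="0 0 0 0 0 0;0 0 0 0 0 0;0 0 0 0 0 0;0 0 0 0 0 0;0 0 0 0 0 0;0 0 0 0 0 0;0 0 0 0 0 0")

```text
time_s: 6.58
position: [0.6033, 0.2669, 0.1289]
tcp_rot: [[-0.241, 0.971, -0.0], [0.971, 0.241, -0.0], [-0.0, -0.0, -1.0]]
force: [0.1, -0.6, -0.3]
opening: 0.01
grasp_force: 0.0
```

The opening is 0.01, so the fingers missed the bar. I'll look.

```bash
python3 - <<'E'
from h import *
S=mean_img("side",2);T=mean_img("top",2)
a=cv2.resize(S[170:310,110:260],(430,400),interpolation=cv2.INTER_CUBIC);b=cv2.resize(T[120:240,110:220],(367,400),interpolation=cv2.INTER_CUBIC)
cv2.imwrite("pics/c4.png",np.hstack([a,b])[:,:,::-1])
print(proj("side",[.6033,.267,.1289]),proj("top",[.6033,.267,.1289]))
E
```

```text
[167.14159605 235.91951311] [168.87578965 164.94508568]
```

View pics/c4.png

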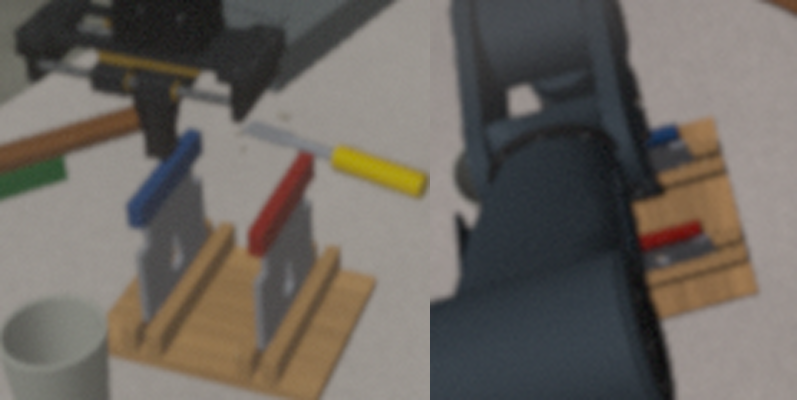

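```bash
python3 - <<'E'
from h import *
p=np.array([.6006,.2621,.2031]);y=np.array([.971,.24,0])
for s in(.0435,.05,-.0435,-.05): print(s,proj("side",p+s*y))
print("bar ends", [proj("side",[x,yy,.156]).round(1) for x,yy in((.5885,.321),(.615,.213))])
S=mean_img("side",2)
cv2.imwrite("pics/c5.png",cv2.resize(S[195:255,140:200],(600,600),interpolation=cv2.INTER_CUBIC)[:,:,::-1])
E
```

```text
0.0435 [149.22026384 205.18143103]
0.05 [146.61859058 204.66185032]
-0.0435 [184.79543941 212.28615669]
-0.05 [187.51089929 212.82846174]
bar ends [array([155.2, 241.1]), array([177.3, 213.5])]
```

View pics/c5.png

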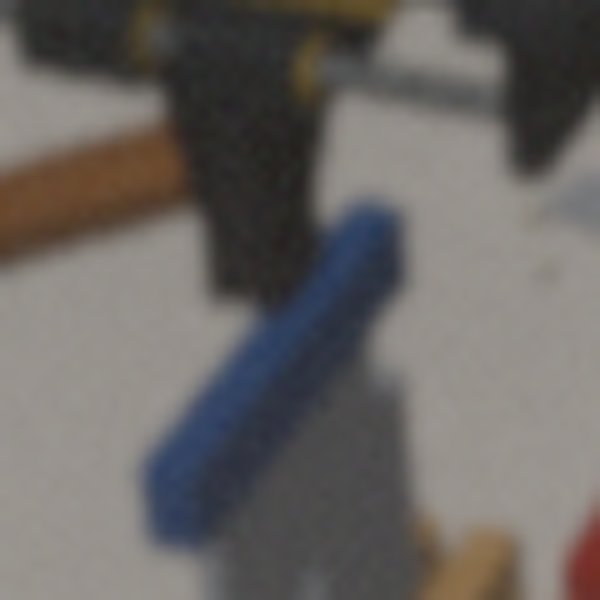

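```bash
python3 - <<'E'
from h import *
S=cv2.imread("pics/side0.png")
p=np.array([.237,-.577,.183]);y=np.array([.38,-.925,0])
print(proj("side",p),[proj("side",p+s*.0435*y).round(1) for s in(1,-1)])
print("board corners side",[proj("side",q).round(1) for q in([.4893,-.0682,.162],[.4942,-.2469,.162],[.4893,-.0682,0])])
print("base",proj("side",[0,0,0]),proj("top",[0,0,0]))
a=cv2.resize(S[70:130,400:460],(500,500),interpolation=cv2.INTER_CUBIC)
cv2.imwrite("pics/c6.png",a)
E
```

```text
[422.12354025 126.11644625] [array([420.1, 120.9]), array([424.3, 131.6])]
board corners side [array([280., 176.]), array([306.8, 150.5]), array([277.1, 224.5])]
base [447.28166319 305.89128485] [255.30108305 347.89624476]
```

View pics/c6.png

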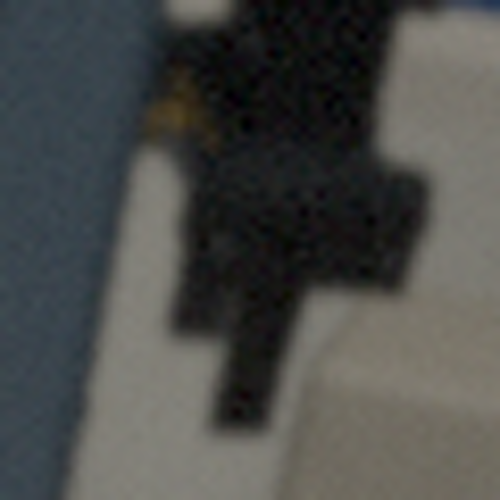

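```bash
python3 - <<'E'
from h import *
from scipy.optimize import least_squares
P1=np.array([.237,-.577,.183]);P2=np.array([.6006,.2621,.2031])
o1=proj("side",P1)+[4.2,-11];o2=proj("side",P2)+[-1.5,-12.7]
for k,f in(("const",lambda d:np.r_[proj("side",P1+d)-o1,proj("side",P2+d)-o2]),):
    r=least_squares(f,[0,0,0.]);print(k,r.x.round(4),r.fun.round(2))
for d in([0,0,.035],[.02,-.03,.01],[.03,-.05,0]): print(d,(proj("side",P1+d)-o1).round(1),(proj("side",P2+d)-o2).round(1))
s=bot.read_state();print(np.round(s["joint_positions"],2),s["time_s"])
E
```

```text
const [-0.0068  0.0082  0.0412] [ 0.14  0.46 -0.09 -0.31]
[0, 0, 0.035] [-1.8  1. ] [ 0.2 -0.5]
[0.02, -0.03, 0.01] [-7.4  3.8] [2.9 0.2]
[0.03, -0.05, 0] [-9.6  3.9] [ 5.5 -1.3]
[14.19 36.37 79.71  0.   63.93  0.24] 6.8833
```

Request:
apply_moves(plan="0 0 -0.6 0 0 0;0 0 -0.6 0 0 0;0 0 -0.6 0 0 0;0 0 -0.6 0 0 0;0 0 0 -0.019 0 0;0 0 0 -0.019 0 0;0 0 0 -0.019 0 0;0 0 0 -0.019 0 0;0 0 0 -0.019 0 0;0 0 0 -0.019 0 0")

```text
time_s: 7.72
position: [0.6032, 0.267, 0.2497]
tcp_rot: [[-0.241, 0.751, 0.615], [0.97, 0.187, 0.153], [-0.0, 0.633, -0.774]]
force: [1.1, -0.4, -1.5]
opening: 0.008
grasp_force: 0.0
```

Request:
apply_moves(plan="0 0 0 -0.019 0 0;0 0 0 0 0 0;0 0 0 0 0 0")

```text
time_s: 7.97
position: [0.6032, 0.2658, 0.246]
tcp_rot: [[-0.239, 0.697, 0.676], [0.971, 0.173, 0.164], [-0.003, 0.696, -0.718]]
force: [0.4, 0.8, 0.1]
opening: 0.004
grasp_force: 0.0
```

```bash
python3 - <<'E'
from h import *
p,R=st(); S=mean_img("side",3);T=mean_img("top",3)
out=[]
for n,I in(("side",S),("top",T)):
    u,v=proj(n,p); q=proj(n,p-R[:,2]*.07); print(n,u,v,"70mm back",q)
    x0,y0=int(u)-30,int(v)-35; print("crop origin",x0,y0)
    out.append(cv2.resize(I[y0:y0+60,x0:x0+60],(400,400),interpolation=cv2.INTER_CUBIC))
cv2.imwrite("pics/c7.png",np.hstack(out)[:,:,::-1])
E
```

```text
t 7.97 p [0.6032 0.2658 0.246 ] yaw 103.82 z [ 0.6764  0.1644 -0.7179] F [0.4 0.8 0.1] M [-0.07  0.33  0.01] op 0.004 g 0.0
side 163.17371927537013 192.8130832342097 70mm back [182.26746221 176.5733771 ]
crop origin 133 157
top 161.92034668008264 154.70932034707835 70mm back [162.12913782 165.19358452]
crop origin 131 119
```

View pics/c7.png

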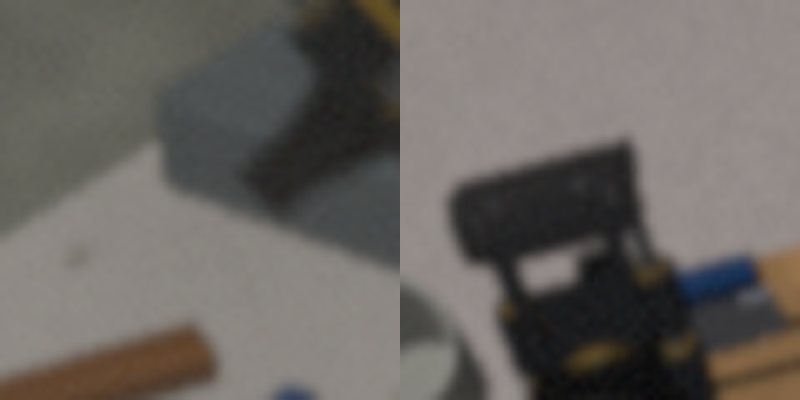

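The right panel (top view) shows the gripper body hiding the fingertips. In the left panel (side view) the tip is at about (171.5,186), while the reported TCP projects to (163,193). That puts it about 31 to 35 mm back along the tool axis, which agrees with the earlier views. So the real fingertips end about 34 mm short of the reported TCP, and the fingers closed above the bar. I'll go down 34 mm further, which is safe either way.

Request:
apply_moves(plan="0 0 0 0.019 0 0;0 0 0 0.019 0 0;0 0 0 0.019 0 0;0 0 0 0.019 0 0;0 0 0 0.019 0 0;0 0 0 0.019 0 0;0 0 0 0.019 0 0;0 0 0 0 0 0;0 0 0 0 0 0", gripper=1)

```text
time_s: 9.02
position: [0.6079, 0.2658, 0.2451]
tcp_rot: [[-0.236, 0.972, -0.001], [0.972, 0.236, -0.004], [-0.004, -0.001, -1.0]]
force: [-0.6, -0.2, -0.4]
opening: 0.605
grasp_force: 0.0
```

```bash
python3 -c "
from h import *
go([.602,.2657,.094],103.87)"
```

```text
t 9.02 p [0.6079 0.2658 0.2451] yaw 103.68 z [-6.e-04 -4.e-03 -1.e+00] F [-0.6 -0.2 -0.4] M [-0.03 -0.05  0.01] op 0.605 g 0.0
units tool xyz: [ 0.038 -0.11   3.022] ('az', np.float64(-0.0005))
```

Request:
apply_moves(plan="0.04 -0.11 0.2 0 0 0;0 0 0.2 0 0 0;0 0 0.2 0 0 0;0 0 0.2 0 0 0;0 0 0.2 0 0 0;0 0 0.2 0 0 0;0 0 0.2 0 0 0;0 0 0.2 0 0 0;0 0 0 0 0 0;0 0 0 0 0 0")

```text
time_s: 9.85
position: [0.5996, 0.2657, 0.165]
tcp_rot: [[-0.237, 0.972, -0.004], [0.972, 0.237, -0.005], [-0.004, -0.005, -1.0]]
force: [0.6, -1.0, 0.4]
opening: 0.999
grasp_force: 0.0
```

Request:
apply_moves(plan="0 0 0.2 0 0 0;0 0 0.2 0 0 0;0 0 0.2 0 0 0;0 0 0.2 0 0 0;0 0 0.2 0 0 0;0 0 0.2 0 0 0;0 0 0.2 0 0 0;0 0 0 0 0 0")

```text
time_s: 10.52
position: [0.5981, 0.265, 0.0932]
tcp_rot: [[-0.237, 0.972, -0.006], [0.972, 0.237, -0.006], [-0.004, -0.008, -1.0]]
force: [0.2, -0.8, 0.1]
opening: 0.998
grasp_force: 0.0
```

Request:
apply_moves(plan="0 0 0 0 0 0;0 0 0 0 0 0;0 0 0 0 0 0;0 0 0 0 0 0;0 0 0 0 0 0;0 0 0 0 0 0;0 0 0 0 0 0;0 0 0 0 0 0;0 0 0 0 0 0;0 0 0 0 0 0", gripper=-1)

```text
time_s: 11.35
position: [0.5999, 0.2656, 0.0961]
tcp_rot: [[-0.237, 0.972, -0.002], [0.972, 0.237, -0.005], [-0.004, -0.003, -1.0]]
force: [0.3, -0.2, 0.7]
opening: 0.326
grasp_force: 0.0
```

Request:
apply_moves(plan="0 0 0 0 0 0;0 0 0 0 0 0;0 0 0 0 0 0;0 0 0 0 0 0;0 0 0 0 0 0;0 0 0 0 0 0")

```text
time_s: 11.85
position: [0.6004, 0.2656, 0.0961]
tcp_rot: [[-0.237, 0.972, -0.001], [0.972, 0.237, -0.004], [-0.004, -0.002, -1.0]]
force: [0.5, -0.6, -1.4]
opening: 0.161
grasp_force: 29.9
```

Gripped: opening 0.161 is about 14 mm. Now I'll lift.

Request:
apply_moves(plan="0 0 -0.2 0 0 0;0 0 -0.2 0 0 0;0 0 -0.3 0 0 0;0 0 -0.4 0 0 0;0 0 -0.4 0 0 0;0 0 -0.4 0 0 0;0 0 -0.4 0 0 0;0 0 -0.4 0 0 0;0 0 -0.4 0 0 0;0 0 -0.2 0 0 0")

```text
time_s: 12.68
position: [0.6002, 0.2664, 0.2647]
tcp_rot: [[-0.237, 0.972, 0.001], [0.972, 0.237, -0.004], [-0.004, -0.0, -1.0]]
force: [0.2, 0.3, -3.2]
opening: 0.157
grasp_force: 30.0
```

Request:
apply_moves(plan="0 0 0 0 0 0.017;0 0 0 0 0 0.0172;0 0 0 0 0 0;0 0 0 0 0 0;0 0 0 0 0 0")

```text
time_s: 13.1
position: [0.5995, 0.2661, 0.2606]
tcp_rot: [[-0.026, 1.0, -0.003], [1.0, 0.026, -0.005], [-0.005, -0.004, -1.0]]
force: [0.2, -0.2, -3.2]
opening: 0.157
grasp_force: 30.0
```

```bash
python3 - <<'E'
from h import *
go([.570,-.157,.268],91.56)
S=mean_img("side",3); h=cv2.cvtColor(S,cv2.COLOR_RGB2HSV).astype(int)
mk=(h[...,0]>105)&(h[...,0]<125)&(h[...,1]>120)&(h[...,2]>40); mk[:100]=0
for s,c,r in blobs(S,mk,30): print(s,c.round(1),np.round(r[1],1),r[2])
p,R=st(); print("bar centre pred",proj("side",p+[0,0,.0479]))
E
```

```text
t 13.1 p [0.5995 0.2661 0.2606] yaw 91.52 z [-0.0035 -0.005  -1.    ] F [ 0.2 -0.2 -3.2] M [ 0.01 -0.08  0.02] op 0.157 g 30.0
units tool xyz: [-8.445 -0.814 -0.103] ('az', np.float64(-0.0001))
[505 100   7  31 126] [508.8 113. ] [30.  6.] 90.0
[495 122  15  43 142] [501.7 142.6] [44.   3.9] 72.34986877441406
[172 155   8  12  62] [175.2 159.6] [11.  7.] 90.0
[144 163  18  21 145] [152.4 172.7] [ 9.5 25.1] 51.34019470214844
t 13.25 p [0.5999 0.2662 0.2608] yaw 91.45 z [-0.0026 -0.0047 -1.    ] F [ 0.6 -0.6 -2.8] M [ 0.02 -0.06  0.  ] op 0.163 g 30.0
bar centre pred [161.6934166  168.08644242]
```

Request:
apply_moves(plan="-0.7 -0.08 0 0 0 0;-0.7 -0.08 0 0 0 0;-0.7 -0.08 0 0 0 0;-0.7 -0.08 0 0 0 0;-0.7 -0.08 0 0 0 0;-0.7 -0.08 0 0 0 0;-0.7 -0.08 0 0 0 0;-0.7 -0.08 0 0 0 0;-0.7 -0.08 0 0 0 0;-0.7 -0.08 0 0 0 0")

```text
time_s: 14.08
position: [0.5683, -0.0862, 0.2629]
tcp_rot: [[-0.025, 1.0, -0.002], [1.0, 0.025, -0.005], [-0.004, -0.002, -1.0]]
force: [0.3, 0.4, -3.2]
opening: 0.158
grasp_force: 30.0
```

Request:
apply_moves(plan="-0.7 0 0 0 0 0;-0.7 0 0 0 0 0;0 0 0 0 0 0;0 0 0 0 0 0;0 0 0 0 0 0;0 0 0 0 0 0")

```text
time_s: 14.58
position: [0.5701, -0.1533, 0.2629]
tcp_rot: [[-0.026, 1.0, -0.002], [1.0, 0.026, -0.004], [-0.004, -0.002, -1.0]]
force: [0.1, -0.7, -3.6]
opening: 0.158
grasp_force: 30.0
```

```bash
python3 - <<'E'
from h import *
go([.570,-.157,.268],91.56)
a=mean_img("side",3);b=mean_img("top",3)
x,y=[int(v) for v in proj("side",[.52,-.157,.2])];X,Y=[int(v) for v in proj("top",[.53,-.157,.2])];print(x-35,y-50,X-40,Y-30)
a=cv2.resize(a[y-50:y+50,x-35:x+40],(375,500),interpolation=cv2.INTER_CUBIC);b=cv2.resize(b[Y-30:Y+55,X-42:X+42],(412,500)[:2],interpolation=cv2.INTER_CUBIC)
cv2.imwrite("pics/c8.png",np.hstack([a,b])[:,:,::-1])
E
```

```text
t 14.58 p [ 0.5701 -0.1533  0.2629] yaw 91.47 z [-0.0024 -0.0036 -1.    ] F [ 0.1 -0.7 -3.6] M [ 0.02 -0.07 -0.02] op 0.158 g 30.0
units tool xyz: [-0.075 -0.005 -0.102] ('az', np.float64(-0.0003))
250 98 260 147
```

View pics/c8.png

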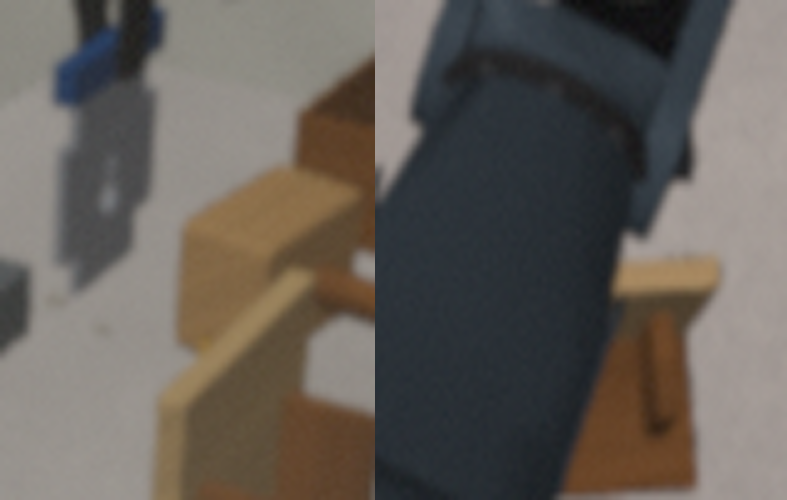

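The left panel (side view) shows the template hanging upright in the fingers, keyhole at about (271,137) and the bar gripped mid-width, well in front of the board, whose top near corner is at (283,178). Next I'll check the template's lateral offset in the grip.

```bash
python3 - <<'E'
from h import *
p,R=st(); S=mean_img("side",8).astype(np.float32)
org=p-[0,0,.0841]; tx=R[:,1]; tx=tx/np.linalg.norm(tx); ty=np.array([-tx[1],tx[0],0])
print("tx",tx.round(3))
for z in(.06,.075,.088):
  for fx in(-.003,.003):
    ys=np.arange(-.075,.0751,.0005); q=np.array([proj("side",org+tx*fx+ty*y+[0,0,z]) for y in ys],np.float32)
    g=cv2.remap(S,q[None,:,0],q[None,:,1],1)[0].mean(1)
    d=np.gradient(cv2.GaussianBlur(g[:,None],(1,9),0)[:,0]); i=len(ys)//2
    print(z,fx,"edges",[ (round(ys[k],4),round(float(d[k]),2)) for k in (np.argmin(d[:i]),i+np.argmax(d[i:]))])
# keyhole light blob
u=proj("side",org+[0,0,.048]-tx*.003); print(u)
c=S[int(u[1])-10:int(u[1])+10,int(u[0])-7:int(u[0])+8].mean(2); print(int(u[0])-7,int(u[1])-10); print(c.astype(int))
E
```

```text
t 14.88 p [ 0.5705 -0.1537  0.2631] yaw 91.46 z [-0.0016 -0.0045 -1.    ] F [ 0.7 -0.2 -2. ] M [-0.01 -0.1   0.02] op 0.159 g 30.0
tx [ 1.     0.026 -0.002]
0.06 -0.003 edges [(np.float64(-0.059), -2.03), (np.float64(0.063), 1.59)]
0.06 0.003 edges [(np.float64(-0.07), -2.01), (np.float64(0.0485), 1.46)]
0.075 -0.003 edges [(np.float64(-0.055), -2.04), (np.float64(0.06), 1.53)]
0.075 0.003 edges [(np.float64(-0.0665), -2.04), (np.float64(0.048), 1.54)]
0.088 -0.003 edges [(np.float64(-0.0525), -1.92), (np.float64(0.061), 1.55)]
0.088 0.003 edges [(np.float64(-0.0615), -1.79), (np.float64(0.0555), 1.21)]
[271.16973618 135.95883461]
264 125
[[119 101  85  77  75  76  75  76  75  74  75  74  74  76  75]
 [113  97  85  77  77  75  75  75  76  75  74  75  77  75  75]
 [104  91  81  78  76  76  74  76  76  75  76  75  76  75  75]
 [ 91  81  78  76  76  77  74  78  80  79  76  77  76  75  76]
 [ 82  78  77  75  75  75  78  82  87  82  76  75  73  75  75]
 [ 81  76  76  75  75  76  79  88  91  84  76  75  74  75  77]
 [ 79  76  77  75  75  76  80  89  93  85  78  75  76  76  77]
 [ 78  76  76  76  76  76  80  87  90  84  77  76  77  75  75]
 [ 79  76  76  76  76  78  79  87  89  83  78  75  75  76  76]
 [ 77  76  77  75  76  78  84  95  95  86  78  74  75  75  77]
 [ 78  76  77  76  75  80  92 106 105  91  79  76  75  76  79]
 [ 78  77  76  76  76  83 100 115 110  95  81  76  76  77  82]
 [ 78  76  76  76  79  84 104 117 113  96  82  77  78  80  90]
 [ 77  76  76  76  77  86 103 114 110  95  80  78  80  90 108]
 [ 78  77  76  77  77  84  96 107 100  89  78  78  87 106 124]
 [ 77  75  76  76  77  80  88  92  88  80  77  78  94 118 135]
 [ 78  77  75  76  76  78  80  81  79  77  77  80  99 123 139]
 [ 78  76  76  76  77  76  77  77  77  75  77  80 100 127 141]
 [ 78  76  77  76  76  77  77  76  77  77  77  81 100 128 141]
 [ 79  78  76  77  77  75  75  77  76  77  77  82 102 130 142]]
```

Request:
apply_moves(plan="-0.035 -0.2 0 0 0 0;-0.035 -0.2 0 0 0 0;0 -0.2 0 0 0 0;0 -0.2 0 0 0 0;0 -0.2 0 0 0 0;0 -0.2 0 0 0 0;0 -0.19 0 0 0 0;0 0 0 0 0 0;0 0 0 0 0 0;0 0 0 0 0 0")

```text
time_s: 16.12
position: [0.5015, -0.16, 0.2635]
tcp_rot: [[-0.024, 1.0, -0.0], [1.0, 0.024, -0.005], [-0.005, -0.001, -1.0]]
force: [0.1, 0.5, -3.8]
opening: 0.159
grasp_force: 30.0
```

```bash
python3 -c "
from h import *
go([.501,-.157,.252],91.56)"
```

```text
t 16.12 p [ 0.5015 -0.16    0.2635] yaw 91.37 z [-4.e-04 -5.e-03 -1.e+00] F [ 0.1  0.5 -3.8] M [-0.04 -0.15 -0.  ] op 0.159 g 30.0
units tool xyz: [ 0.061 -0.009  0.229] ('az', np.float64(-0.0005))
```

Request:
apply_moves(plan="0.06 0 0.1 0 0 0;0 0 0.06 0 0 0;0 0 0.04 0 0 0;0 0 0.03 0 0 0;0 0 0 0 0 0")

```text
time_s: 16.53
position: [0.5008, -0.1565, 0.251]
tcp_rot: [[-0.024, 1.0, -0.003], [1.0, 0.024, -0.004], [-0.004, -0.003, -1.0]]
force: [0.3, -0.3, -3.1]
opening: 0.161
grasp_force: 30.0
```

Request:
apply_moves(plan="0 0 0.02 0 0 0;0 0 0.02 0 0 0;0 0 0.02 0 0 0;0 0 0 0 0 0")

```text
time_s: 16.87
position: [0.5008, -0.1568, 0.2485]
tcp_rot: [[-0.024, 1.0, -0.002], [1.0, 0.024, -0.004], [-0.004, -0.002, -1.0]]
force: [0.4, 0.7, -3.1]
opening: 0.157
grasp_force: 30.0
```

Request:
apply_moves(plan="0 0 0.02 0 0 0;0 0 0.02 0 0 0;0 0 0 0 0 0;0 0 0 0 0 0")

```text
time_s: 17.2
position: [0.5009, -0.1568, 0.2466]
tcp_rot: [[-0.024, 1.0, -0.002], [1.0, 0.024, -0.004], [-0.004, -0.002, -1.0]]
force: [0.4, 0.8, -4.0]
opening: 0.16
grasp_force: 30.0
```

Request:
apply_moves(plan="0 0 0.02 0 0 0;0 0 0.02 0 0 0;0 0 0 0 0 0;0 0 0 0 0 0")

```text
time_s: 17.53
position: [0.5008, -0.1568, 0.2446]
tcp_rot: [[-0.024, 1.0, -0.002], [1.0, 0.024, -0.004], [-0.004, -0.002, -1.0]]
force: [-1.0, -0.3, -3.1]
opening: 0.161
grasp_force: 30.0
```

Request:
apply_moves(plan="0 0 0.02 0 0 0;0 0 0.02 0 0 0;0 0 0 0 0 0;0 0 0 0 0 0")

```text
time_s: 17.87
position: [0.5008, -0.1568, 0.2426]
tcp_rot: [[-0.024, 1.0, -0.002], [1.0, 0.024, -0.004], [-0.004, -0.002, -1.0]]
force: [-0.0, 0.1, -3.1]
opening: 0.16
grasp_force: 30.0
```

Bottom edge at 158.5 mm and no contact yet. Continuing.

Request:
apply_moves(plan="0 0 0.02 0 0 0;0 0 0.02 0 0 0;0 0 0 0 0 0;0 0 0 0 0 0")

```text
time_s: 18.2
position: [0.5008, -0.1568, 0.2406]
tcp_rot: [[-0.024, 1.0, -0.002], [1.0, 0.024, -0.004], [-0.004, -0.002, -1.0]]
force: [0.0, 0.5, -2.5]
opening: 0.156
grasp_force: 30.0
```

Request:
apply_moves(plan="0 0 0.02 0 0 0;0 0 0.02 0 0 0;0 0 0 0 0 0;0 0 0 0 0 0")

```text
time_s: 18.53
position: [0.5008, -0.1568, 0.2386]
tcp_rot: [[-0.024, 1.0, -0.002], [1.0, 0.024, -0.004], [-0.004, -0.002, -1.0]]
force: [-1.0, 0.3, -2.9]
opening: 0.161
grasp_force: 30.0
```

Request:
apply_moves(plan="0 0 0.02 0 0 0;0 0 0.02 0 0 0;0 0 0 0 0 0;0 0 0 0 0 0")

```text
time_s: 18.87
position: [0.5008, -0.1568, 0.2366]
tcp_rot: [[-0.024, 1.0, -0.002], [1.0, 0.024, -0.004], [-0.004, -0.002, -1.0]]
force: [-0.4, -0.5, -2.6]
opening: 0.161
grasp_force: 30.0
```

Request:
apply_moves(plan="0 0 0.02 0 0 0;0 0 0.02 0 0 0;0 0 0 0 0 0;0 0 0 0 0 0")

```text
time_s: 19.2
position: [0.5013, -0.1571, 0.2356]
tcp_rot: [[-0.024, 1.0, -0.0], [1.0, 0.024, -0.005], [-0.005, -0.001, -1.0]]
force: [-0.7, 1.2, 4.6]
opening: 0.154
grasp_force: 30.0
```

Contact: force rose about 7.6 N at TCP z 0.2356, so the bottom edge rests on the head top and the screw is at about 145 mm. Keyhole alignment is then TCP z 0.1806. I'll back off, lower and approach.

Request:
apply_moves(plan="0 0 -0.08 0 0 0;0 0.1 0 0 0 0;0 0.15 0 0 0 0;0 0.15 0 0 0 0;0 0 0.2 0 0 0;0 0 0.25 0 0 0;0 0 0.25 0 0 0;0 0 0.25 0 0 0;0 0 0.2 0 0 0;0 0 0 0 0 0")

```text
time_s: 20.03
position: [0.5189, -0.1556, 0.1781]
tcp_rot: [[-0.024, 1.0, -0.007], [1.0, 0.024, -0.002], [-0.001, -0.007, -1.0]]
force: [0.1, 0.1, -2.7]
opening: 0.157
grasp_force: 30.0
```

Request:
apply_moves(plan="0 0 0 0 0 0;0 0 0 0 0 0;0 0 0 0 0 0")

```text
time_s: 20.28
position: [0.5215, -0.1569, 0.1818]
tcp_rot: [[-0.024, 1.0, -0.0], [1.0, 0.024, -0.005], [-0.005, -0.0, -1.0]]
force: [1.1, -0.5, -2.5]
opening: 0.16
grasp_force: 30.0
```

```bash
python3 -c "
from h import *
go([.511,-.157,.1806],91.56)"
```

```text
t 20.28 p [ 0.5215 -0.1569  0.1818] yaw 91.39 z [-1.0e-04 -5.4e-03 -1.0e+00] F [ 1.1 -0.5 -2.5] M [-0.02 -0.1   0.  ] op 0.16 g 30.0
units tool xyz: [ 0.004 -0.21   0.025] ('az', np.float64(-0.0005))
```

Request:
apply_moves(plan="0 -0.08 0.024 0 0 0;0 -0.08 0 0 0 0;0 -0.04 0 0 0 0;0 0 0 0 0 0;0 0 0 0 0 0;0 0 0 0 0 0")

```text
time_s: 20.78
position: [0.5109, -0.157, 0.1802]
tcp_rot: [[-0.024, 1.0, -0.001], [1.0, 0.024, -0.005], [-0.005, -0.001, -1.0]]
force: [0.1, 0.7, -3.5]
opening: 0.16
grasp_force: 30.0
```

Request:
apply_moves(plan="0 -0.03 0 0 0 0;0 -0.03 0 0 0 0;0 0 0 0 0 0;0 0 0 0 0 0")

```text
time_s: 21.12
position: [0.5077, -0.1569, 0.1799]
tcp_rot: [[-0.024, 1.0, -0.002], [1.0, 0.024, -0.005], [-0.004, -0.002, -1.0]]
force: [-0.6, -0.8, -3.0]
opening: 0.161
grasp_force: 30.0
```

Request:
apply_moves(plan="0 -0.02 0 0 0 0;0 -0.02 0 0 0 0;0 0 0 0 0 0;0 0 0 0 0 0")

```text
time_s: 21.45
position: [0.5057, -0.157, 0.18]
tcp_rot: [[-0.024, 1.0, -0.002], [1.0, 0.024, -0.005], [-0.004, -0.002, -1.0]]
force: [-0.7, -1.5, -3.2]
opening: 0.162
grasp_force: 30.0
```

Request:
apply_moves(plan="0 -0.02 0 0 0 0;0 -0.02 0 0 0 0;0 0 0 0 0 0;0 0 0 0 0 0")

```text
time_s: 21.78
position: [0.5037, -0.157, 0.18]
tcp_rot: [[-0.024, 1.0, -0.002], [1.0, 0.024, -0.005], [-0.005, -0.002, -1.0]]
force: [-0.2, -0.1, -2.7]
opening: 0.164
grasp_force: 30.0
```

Request:
apply_moves(plan="0 -0.02 0 0 0 0;0 -0.02 0 0 0 0;0 0 0 0 0 0;0 0 0 0 0 0")

```text
time_s: 22.12
position: [0.5017, -0.1571, 0.18]
tcp_rot: [[-0.024, 1.0, -0.002], [1.0, 0.024, -0.005], [-0.004, -0.002, -1.0]]
force: [-0.9, -0.8, -3.1]
opening: 0.162
grasp_force: 30.0
```

Request:
apply_moves(plan="0 -0.02 0 0 0 0;0 -0.02 0 0 0 0;0 -0.02 0 0 0 0;0 0 0 0 0 0;0 0 0 0 0 0")

```text
time_s: 22.53
position: [0.4987, -0.1571, 0.18]
tcp_rot: [[-0.024, 1.0, -0.002], [1.0, 0.024, -0.005], [-0.004, -0.002, -1.0]]
force: [0.7, 0.1, -2.9]
opening: 0.161
grasp_force: 30.0
```

Request:
apply_moves(plan="0 -0.02 0 0 0 0;0 -0.02 0 0 0 0;0 0 0 0 0 0;0 0 0 0 0 0")

```text
time_s: 22.87
position: [0.4966, -0.1571, 0.1799]
tcp_rot: [[-0.024, 1.0, -0.002], [1.0, 0.024, -0.004], [-0.004, -0.002, -1.0]]
force: [-0.8, 0.6, -3.0]
opening: 0.159
grasp_force: 30.0
```

Request:
apply_moves(plan="0 -0.02 0 0 0 0;0 -0.02 0 0 0 0;0 0 0 0 0 0;0 0 0 0 0 0")

```text
time_s: 23.2
position: [0.4947, -0.1572, 0.18]
tcp_rot: [[-0.024, 1.0, -0.002], [1.0, 0.024, -0.005], [-0.004, -0.002, -1.0]]
force: [0.8, -0.8, -3.2]
opening: 0.159
grasp_force: 30.0
```

Request:
apply_moves(plan="0 -0.02 0 0 0 0;0 -0.02 0 0 0 0;0 0 0 0 0 0;0 0 0 0 0 0")

```text
time_s: 23.53
position: [0.4941, -0.1575, 0.1802]
tcp_rot: [[-0.024, 1.0, 0.001], [1.0, 0.024, -0.005], [-0.005, 0.001, -1.0]]
force: [4.0, 0.7, -5.0]
opening: 0.156
grasp_force: 30.0
```

```bash
python3 -c "
from h import *
st()"
```

```text
t 23.53 p [ 0.4941 -0.1575  0.1802] yaw 91.38 z [ 0.0011 -0.0049 -1.    ] F [ 4.   0.7 -5. ] M [ 0.16 -1.    0.15] op 0.156 g 30.0
```

Flush against the face (contact at x 0.494), so the head is through. Now the gentle pull down.

Request:
apply_moves(plan="0 0.01 0.02 0 0 0;0 0 0.03 0 0 0;0 0 0.03 0 0 0;0 0 0.02 0 0 0;0 0 0 0 0 0;0 0 0 0 0 0")

```text
time_s: 24.03
position: [0.4941, -0.1578, 0.1751]
tcp_rot: [[-0.024, 1.0, 0.0], [1.0, 0.024, -0.006], [-0.005, -0.0, -1.0]]
force: [4.8, -1.2, -1.6]
opening: 0.161
grasp_force: 30.0
```

Request:
apply_moves(plan="0 0 0.03 0 0 0;0 0 0.03 0 0 0;0 0 0.02 0 0 0;0 0 0 0 0 0;0 0 0 0 0 0")

```text
time_s: 24.45
position: [0.4941, -0.1578, 0.1711]
tcp_rot: [[-0.024, 1.0, 0.0], [1.0, 0.024, -0.005], [-0.005, -0.0, -1.0]]
force: [5.8, -0.7, -2.1]
opening: 0.16
grasp_force: 30.0
```

Request:
apply_moves(plan="0 0 0.02 0 0 0;0 0 0.02 0 0 0;0 0 0.02 0 0 0;0 0 0 0 0 0;0 0 0 0 0 0")

```text
time_s: 24.87
position: [0.4941, -0.1578, 0.1684]
tcp_rot: [[-0.024, 1.0, 0.0], [1.0, 0.024, -0.006], [-0.006, -0.0, -1.0]]
force: [5.0, -1.5, 2.2]
opening: 0.156
grasp_force: 30.0
```

Request:
apply_moves(plan="0 0 0.02 0 0 0;0 0 0.02 0 0 0;0 0 0 0 0 0;0 0 0 0 0 0")

```text
time_s: 25.2
position: [0.4942, -0.158, 0.1671]
tcp_rot: [[-0.024, 1.0, 0.001], [1.0, 0.024, -0.006], [-0.006, 0.0, -1.0]]
force: [4.4, -1.1, 6.6]
opening: 0.156
grasp_force: 30.0
```

Request:
apply_moves(plan="0 0 0.02 0 0 0;0 0 0.02 0 0 0;0 0 0 0 0 0;0 0 0 0 0 0")

```text
time_s: 25.53
position: [0.4942, -0.1583, 0.1652]
tcp_rot: [[-0.024, 1.0, 0.001], [1.0, 0.024, -0.007], [-0.007, 0.001, -1.0]]
force: [5.4, -0.7, 6.8]
opening: 0.159
grasp_force: 30.0
```

Request:
apply_moves(plan="0 0 0.02 0 0 0;0 0 0.02 0 0 0;0 0 0 0 0 0;0 0 0 0 0 0")

```text
time_s: 25.87
position: [0.4943, -0.1584, 0.1636]
tcp_rot: [[-0.025, 1.0, 0.001], [1.0, 0.025, -0.007], [-0.007, 0.001, -1.0]]
force: [4.6, -0.6, 7.8]
opening: 0.161
grasp_force: 30.0
```

Request:
apply_moves(plan="0 0 0.02 0 0 0;0 0 0.01 0 0 0;0 0 0 0 0 0;0 0 0 0 0 0")

```text
time_s: 26.2
position: [0.4943, -0.1586, 0.1623]
tcp_rot: [[-0.025, 1.0, 0.001], [1.0, 0.025, -0.007], [-0.007, 0.001, -1.0]]
force: [3.6, -0.4, 10.2]
opening: 0.159
grasp_force: 30.0
```

Request:
apply_moves(plan="0 0 0.02 0 0 0;0 0 0 0 0 0;0 0 0 0 0 0")

```text
time_s: 26.45
position: [0.4943, -0.1586, 0.1613]
tcp_rot: [[-0.025, 1.0, 0.001], [1.0, 0.025, -0.007], [-0.007, 0.001, -1.0]]
force: [3.8, -0.9, 8.8]
opening: 0.157
grasp_force: 30.0
```

Request:
apply_moves(plan="0 0.005 0.02 0 0 0;0 0 0 0 0 0;0 0 0 0 0 0")

```text
time_s: 26.7
position: [0.4944, -0.1586, 0.1602]
tcp_rot: [[-0.025, 1.0, 0.001], [1.0, 0.025, -0.007], [-0.007, 0.0, -1.0]]
force: [3.3, 0.5, 8.7]
opening: 0.154
grasp_force: 30.0
```

Request:
apply_moves(plan="0 0 0.02 0 0 0;0 0 0 0 0 0;0 0 0 0 0 0")

```text
time_s: 26.95
position: [0.4943, -0.1586, 0.1592]
tcp_rot: [[-0.025, 1.0, 0.001], [1.0, 0.025, -0.007], [-0.007, 0.0, -1.0]]
force: [3.1, -1.4, 9.0]
opening: 0.16
grasp_force: 30.0
```

Request:
apply_moves(plan="0 0 0.01 0 0 0;0 0 0 0 0 0;0 0 0 0 0 0")

```text
time_s: 27.2
position: [0.4943, -0.1587, 0.159]
tcp_rot: [[-0.025, 1.0, 0.001], [1.0, 0.025, -0.008], [-0.008, 0.0, -1.0]]
force: [3.0, -1.4, 11.3]
opening: 0.154
grasp_force: 30.0
```

Request:
apply_moves(plan="0 0 0.01 0 0 0;0 0 0 0 0 0;0 0 0 0 0 0")

```text
time_s: 27.45
position: [0.4944, -0.1587, 0.1588]
tcp_rot: [[-0.025, 1.0, 0.001], [1.0, 0.025, -0.008], [-0.008, 0.0, -1.0]]
force: [2.0, -0.1, 13.2]
opening: 0.156
grasp_force: 30.0
```

Request:
apply_moves(plan="0 0 0.006 0 0 0;0 0 0 0 0 0;0 0 0 0 0 0")

```text
time_s: 27.7
position: [0.4944, -0.1587, 0.1588]
tcp_rot: [[-0.025, 1.0, 0.001], [1.0, 0.025, -0.008], [-0.008, 0.001, -1.0]]
force: [2.5, -0.7, 15.2]
opening: 0.161
grasp_force: 30.0
```

The pull is about 18 N above holding with no further movement, and z matches the predicted home (0.1588 vs 0.1586). I'll unload and release.

Request:
apply_moves(plan="0 0 -0.02 0 0 0;0 0 -0.01 0 0 0;0 0 0 0 0 0;0 0 0 0 0 0")

```text
time_s: 28.03
position: [0.4943, -0.1587, 0.1588]
tcp_rot: [[-0.025, 1.0, 0.0], [1.0, 0.025, -0.007], [-0.007, -0.0, -1.0]]
force: [3.0, -3.2, 8.3]
opening: 0.159
grasp_force: 30.0
```

Request:
apply_moves(plan="0 0 0 0 0 0;0 0 0 0 0 0;0 0 0 0 0 0;0 0 0 0 0 0;0 0 0 0 0 0;0 0 0 0 0 0", gripper=-0.2)

```text
time_s: 28.53
position: [0.4923, -0.1567, 0.157]
tcp_rot: [[-0.024, 1.0, -0.004], [1.0, 0.024, -0.003], [-0.003, -0.004, -1.0]]
force: [0.3, 0.0, -0.4]
opening: 0.39
grasp_force: 0.0
```

```bash
python3 -c "
from h import *
st()"
```

```text
t 28.53 p [ 0.4923 -0.1567  0.157 ] yaw 91.39 z [-0.0044 -0.0031 -1.    ] F [ 0.3  0.  -0.4] M [ 0.02 -0.08 -0.  ] op 0.39 g 0.0
```

Request:
apply_moves(plan="0 0 -0.1 0 0 0;0 0 -0.2 0 0 0;0 0 -0.3 0 0 0;0 0 -0.4 0 0 0;0 0 -0.4 0 0 0;0 0 -0.4 0 0 0;0 0 -0.4 0 0 0;0 0 -0.2 0 0 0;0 0 0 0 0 0;0 0 0 0 0 0")

```text
time_s: 29.37
position: [0.4937, -0.1568, 0.2781]
tcp_rot: [[-0.024, 1.0, -0.001], [1.0, 0.024, -0.005], [-0.005, -0.001, -1.0]]
force: [1.0, -0.2, -0.2]
opening: 0.4
grasp_force: 0.0
```

```bash
python3 - <<'E'
from h import *
st(); S=mean_img("side",3)
cv2.imwrite("pics/c9.png",cv2.resize(S[100:250,240:360],(480,600),interpolation=cv2.INTER_CUBIC)[:,:,::-1])
E
```

```text
t 29.37 p [ 0.4937 -0.1568  0.2781] yaw 91.39 z [-8.e-04 -5.e-03 -1.e+00] F [ 1.  -0.2 -0.2] M [ 0.01 -0.11  0.01] op 0.4 g 0.0
```

View pics/c9.png

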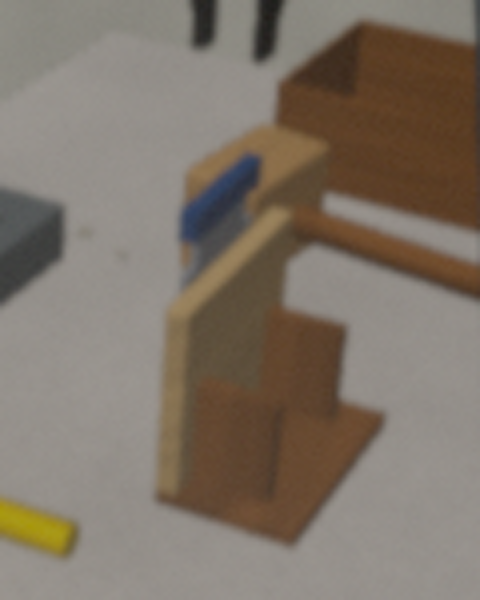

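The blue bar sits level and parallel above the board's top edge (crop (220,195), full picture (295,149)). The template hangs flush and the open fingers are well clear above it. Handing in.

```bash
python3 -c "
from rig import bot
print(bot.hand_in())"
```

```text
the job is handed in; nothing more can be done
None
```

I hung the blue template on the screw, pulled it down until it stopped firmly (about 18 N, just under the 20 N given as home), released it and handed the job in at about 29 s; no verdict came back.

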